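# Hang the parts pail on the hook stand

## Robot

A 6-joint arm with a two-finger parallel gripper is mounted at the origin on a cart in front of the work surface, level with it; the furniture and walls round the work are solid. World frame = base frame: x ahead of the robot, y to its left, z up, the work surface at z = 0. Lengths are in m, angles in degrees, forces in N, time in s.
With the tool pointing down it reaches from about 0.35 to 0.875 m from the base axis. Payload 4.2 kg.
Tool frame: the origin (TCP) lies between the finger pads; the fingertips stand 19 mm ahead of it and the grasp point (between the pads) is the TCP; z points along the fingers, y is the line along which they close (so a half turn about z gives the same grasp; the last joint's range is limited). The gripper opens to 87 mm and grips with 3 to 60 N. Pads are 19 mm wide; open, the fingers measure 117 mm over their backs; the gripper's body (75 mm by 190 mm) begins 51 mm behind the grasp point.
Start: joints at [81.566, 22.042, 0.453, 0, -68.411, -14.817], TCP at [0.247, 0.574, 0.242] pointing down, gripper open.
Joint ranges: [-179.83, 179.83], [-69.29, 118.12], [-61.27, 80.66], [-181.25, 117.63], [-171.15, -9.14], [-177.46, 177.46]. Speed limits (degrees/s): [159.86, 159.86, 180, 180, 180, 180].

## Interface

Orientations are given as a 3x3 rotation matrix whose columns are the frame's x, y, z axes.
In Python, from station import r gives the robot as it stands.
- The arm moves only by the tool drive_tool, never from a script. Its argument "steps" is one flat list of numbers, 7 for each row, row after row: the turn, a rotation vector about the tool's x, y, z in rad, then the shift along the tool's x, y, z in m, then the opening, from 0 (shut) to 1 (fully open). A call has 1 to 10 rows; each row shifts and turns the commanded pose from where the row before left it, along the tool's axes as they then stand; what a row does not reach is not made up. A row lasts 1/12 s, in which the tool goes at most 41.7 mm and 7.16 degrees, less where a joint would pass 70% of its speed; a pose out of reach is approached as far as the arm can. A call is refused whole if a number of a shift passes 0.0417 or a number of a turn 0.125, either way. A call with a gripper value outside its range is refused whole. The fingers move at their own pace and stop on an object; the grip force is fixed at half the most. Time passes only in rows, so rows that do not move let the fingers close. It gives the time, the measured TCP pose, the force, the opening and the grip force at its end, in the units of the state.
- r.sense(): the state, without advancing time (a new reading comes with each control period).
- r.capture(name): name is "scene" or "top" or "wrist"; returns the picture (400x640x3 uint8, blue, green, red); there is no depth.
- r.camera_params(name): a dict with "camera_matrix" (3x3 intrinsics, pixels), "extrinsics" (4x4, takes a point from world to camera coordinates). Camera axes: x right, y down, z forward; pixel columns grow to the right and rows downward; lengths in m; the calibration is good to about 2 mm. A picture is of the moment at which its call begins: read the wrist's pose just before it. camera_params takes no time and is no camera call; for the wrist camera it gives the pose at the moment of the call.
- r.finish_job(): hands the job in; it is judged then, once.
The state is a dict: "time_s": time; "joints": joint angles; "joint_velocities": joint speeds; "effort": joint torques, N m; "tcp_pos": TCP position; "ee_rot": TCP orientation; "wrist_force": force on the tool from outside, world axes, zero at the start; "moment": the same for the moment, N m; "gripper_width": opening from 0.0 (shut) to 1.0 (fully open); "gripper_force": force on a finger pad.
Only numpy, scipy, OpenCV 4.12 (cv2) and the standard library are available. Lean on these libraries where they do the work, as an engineer would, in place of code of your own. Each camera call takes 0.05 s, during which the arm holds its last target. There are 200 camera calls.

## Task

The small metal pail on the workbench has a wire handle (bail) that lies folded down to one side. While the pail still stands on the table, swing the handle upright (a fingertip under its crossbar is enough); then lift the pail by the handle, hang it by the handle's crossbar in the dip of the hook on the stand, and let go so that it hangs still and level, clear of the table. Do not tip the pail over on the way.

Things in the scene. Friction and masses are not known exactly. Their poses are not given: they have to be found in the camera images.
- pail: Small open pail of bare grey metal, the one with a wire handle (a like pail without one and a big paint can are bystanders). Rim 84 mm, foot 68 mm across, 65 mm high, 0.25 to 0.45 kg. Origin: centre of its underside, z up. The handle hinges about a line along the pail's y, 58 mm above the origin, in ears out to y = +-54 mm; folded, it points along the pail's -x, its side nearer the robot.
- bail (a joint): Hinge angle of the wire handle (rad): 0 = level, pointing along the pail's -x (a stop); pi/2 = upright over the pail; 3.1 = level on the far side. Starts at 0.05 to 0.35. Slightly stiff: under 0.5 N at the crossbar turns it, and it stays where it is left, also upright.
- bail_crown (a point): Middle of the handle's crossbar, 88 mm from the hinge line. Wire 6 mm thick. The crossbar runs along y, straight for 36 mm; two parallel legs (60 mm over their outsides) run from 82 to 54 mm from the hinge line, then splay to the ears. Axes as the pail's at joint 0, turning with the handle. Upright, it can be gripped across these legs, leaving the crossbar's middle free for the hook.
- hook_seat (a point): Floor of the dip of the steel hook, on top of its 8 mm bar, 204 mm above the table. The bar runs along x, its tip towards -x; z up. Dip floor 18 mm long. Tip: 29 mm towards -x, top 26 mm above the seat. Post side: the bar rises to 21 mm above the seat 32 mm towards +x, then runs level to the 14 mm post at +87 mm. Base 12 mm thick. Stand fixed to the table; its place and yaw vary.

How it is judged (in metres and radians):
On the way:
1. the handle is upright (within 20 degrees) while the pail stands on the table (value of joint bail between 1.22 and 1.92 rad and height (world z) of pail below 0.006 m and angle between pail's own z axis and vertical below 0.1 rad), for 0.2 s.
At the end, for the whole second after the job is handed in: The pail hangs by its handle in the dip of the hook: the middle of the crossbar within 22 mm of the hook seat, the pail's underside at least 40 mm above the table, the pail level within 15 degrees and still (slower than 0.05 m/s) (distance between bail_crown and hook_seat below 0.022 m and height (world z) of pail above 0.04 m and angle between pail's own z axis and vertical below 0.26 rad and linear speed of pail below 0.05 m/s); the robot touches nothing.
It fails at once if the pail is tipped more than 45 degrees (angle between pail's own z axis and vertical above 0.785 rad).
It also fails if it takes over 56 s, if anything falls off the work surface, if the arm or the gripper's body presses on something with over 40 N, if the wrist force passes 120 N, or if a joint passes its speed limit or range.

## Working session

There is one attempt and no reset: what is moved stays moved. The work goes in short steps, Python scripts to look and compute and a tool call to move; the robot and the scene stay as the last step left them, time stands still between calls to the robot, and variables do not carry over. Pictures are saved under pics/ and viewed, at most 11 in all, crops included, and the job is handed in when it is done.

Besides the shell and the picture viewer there is one more tool, called after "Call:" as name(argument=value, ...), one argument or row to a line, values as JSON. drive_tool: Moves the arm, as the interface text tells. Its arguments: {"type":"object","properties":{"steps":{"type":"array"}},"required":["steps"]}

```bash
mkdir -p pics; ls; python3 - <<'E'
from station import r
import cv2,numpy as np
s=r.sense();print(s['time_s'],s['tcp_pos'],s['ee_rot'],s['gripper_width'])
a=r.capture("scene");b=r.capture("top")
cv2.imwrite('pics/s.png',a);cv2.imwrite('pics/t.png',b)
for n in("scene","top"):
    p=r.camera_params(n);print(n,np.round(p['camera_matrix'],1).tolist(),np.round(p['extrinsics'],4).tolist())
E
```

```text
pics
0.0 [0.24647637 0.57372649 0.24043461] [[ 9.18696104e-01 -3.94964298e-01 -8.19367370e-04]
 [-3.94965141e-01 -9.18693741e-01 -2.08524841e-03]
 [ 7.08509990e-05  2.23933114e-03 -9.99997490e-01]] 1.0010549684585717
scene [[415.1, 0.0, 320.3], [0.0, 415.1, 194.3], [0.0, 0.0, 1.0]] [[-0.5202, -0.8539, -0.013, 0.292], [-0.3794, 0.2448, -0.8923, 0.3073], [0.7651, -0.4593, -0.4513, 0.526], [0.0, 0.0, 0.0, 1.0]]
top [[372.7, 0.0, 311.9], [0.0, 372.7, 195.1], [0.0, 0.0, 1.0]] [[0.0293, -0.9992, -0.0276, 0.0157], [-0.9956, -0.0267, -0.0902, 0.552], [0.0894, 0.0302, -0.9955, 0.9346], [0.0, 0.0, 0.0, 1.0]]
```

View pics/s.png

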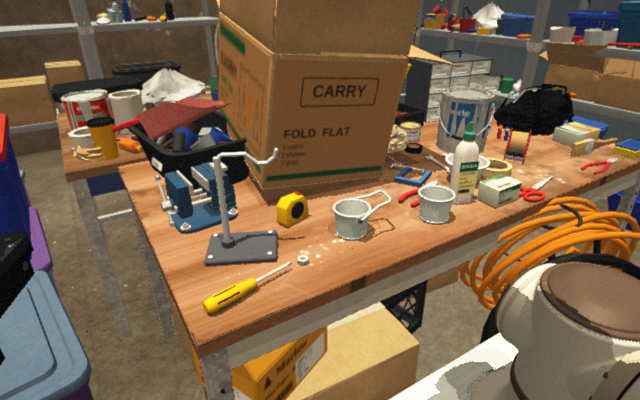

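View pics/t.png

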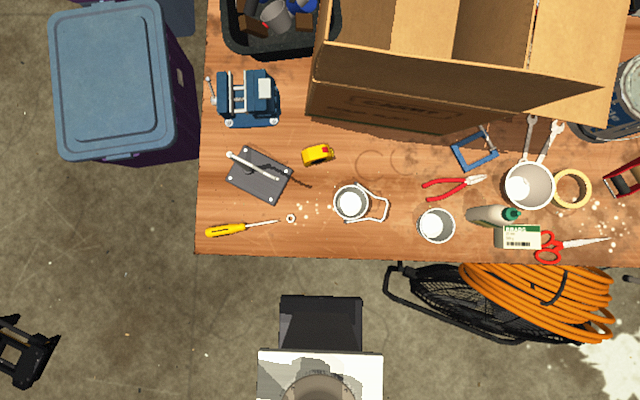

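The scene view shows the handled pail at (350,218), its handle reaching to (388,200), and the stand with its hook around (225-278,150-260). The top view shows the pail at (352,203) with its crossbar near (386,203), and the hook bar running from (230,153) to (278,180).

```bash
python3 - <<'E'
import cv2
a=cv2.imread('pics/s.png');b=cv2.imread('pics/t.png')
cv2.imwrite('pics/s2.png',cv2.resize(a[140:270,200:400],None,fx=4,fy=4,interpolation=cv2.INTER_CUBIC))
cv2.imwrite('pics/t2.png',cv2.resize(b[140:240,215:400],None,fx=4,fy=4,interpolation=cv2.INTER_CUBIC))
E
```

```text
(no output)
```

View pics/s2.png

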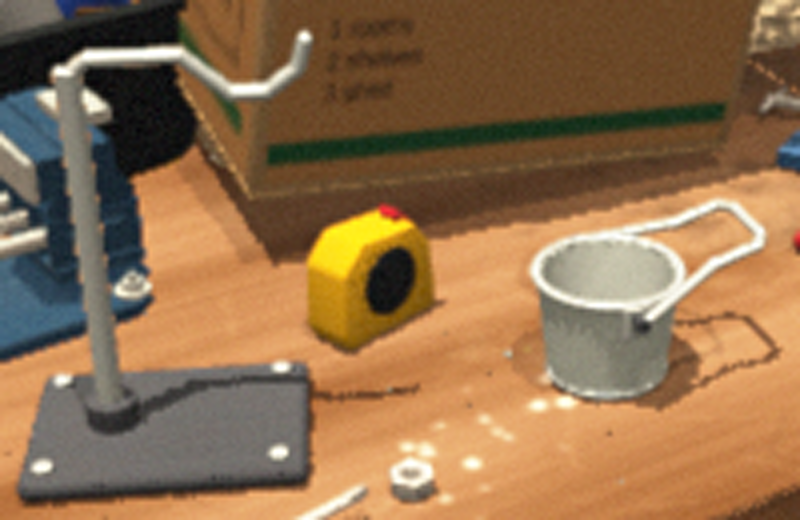

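View pics/t2.png

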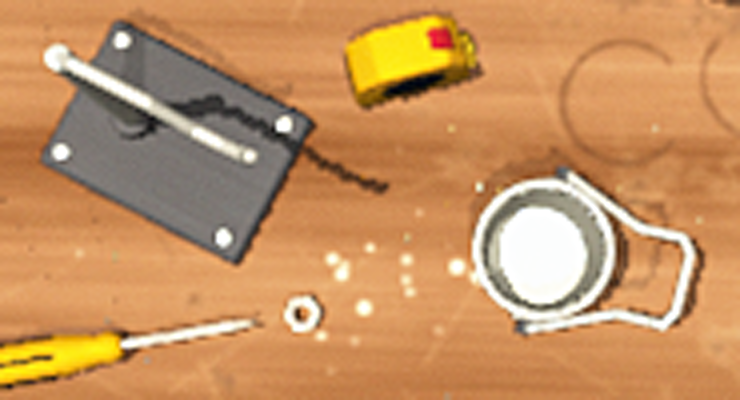

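The crops show the following (4x crop pixels, offset (200,140) for scene and (215,140) for top):
- **Scene:** hook tip (305,38), dip floor (252,90), post elbow (65,73), crossbar ends (725,203) and (762,238), near ear (643,322).
- **Top:** ears (564,175) and (522,328), crossbar ends (690,240) and (665,325), hook tip (250,156), post (57,57).

```bash
cat > h.py <<'E'
import numpy as np,cv2
from station import r
def ray(n,px,P=None):
    p=P or r.camera_params(n);K=np.array(p['camera_matrix']);T=np.array(p['extrinsics'])
    d=T[:3,:3].T@np.linalg.inv(K)@[px[0],px[1],1];return -T[:3,:3].T@T[:3,3],d/np.linalg.norm(d)
def onz(n,px,z,P=None):
    o,d=ray(n,px,P);return o+d*(z-o[2])/d[2]
def tri(rays):
    A=sum(np.eye(3)-np.outer(d,d) for o,d in rays);b=sum((np.eye(3)-np.outer(d,d))@o for o,d in rays)
    return np.linalg.solve(A,b)
def proj(n,X,P=None):
    p=P or r.camera_params(n);T=np.array(p['extrinsics']);c=np.array(p['camera_matrix'])@(T[:3,:3]@X+T[:3,3]);return c[:2]/c[2]
def S(x,y):return(200+x/4-.375,140+y/4-.375)
def T(x,y):return(215+x/4-.375,140+y/4-.375)
E
python3 - <<'E'
from h import *
np.set_printoptions(precision=4,suppress=True)
e1=onz('top',T(564,175),.058);e2=onz('top',T(522,328),.058);print('ears',e1,e2,(e1+e2)/2,np.linalg.norm(e1-e2))
print('near ear tri',tri([ray('top',T(522,328)),ray('scene',S(643,322))]))
print('rim',onz('top',T(544,253),.065))
# top far crossbar end=(690,240) is farther (+x); in scene far end =(725,203)
c1=tri([ray('top',T(690,240)),ray('scene',S(725,203))]);c2=tri([ray('top',T(665,325)),ray('scene',S(762,238))]);print('xbar',c1,c2,(c1+c2)/2)
t=tri([ray('top',T(250,156)),ray('scene',S(305,36))]);print('tip',t)
p=tri([ray('top',T(57,57)),ray('scene',S(65,73))]);print('post',p)
d=(p-t)[:2];d/=np.linalg.norm(d);print('hook x dir',d,np.linalg.norm((p-t)[:2]),'seat',t[:2]+d*.029, p[:2]-d*.087)
s=np.r_[t[:2]+d*.029,.204];print('seat proj scene crop',(proj('scene',s)-[200,140]+.375)*4)
for q in(e1,e2):print(proj('scene',q)*4-[800,560])
E
```

```text
ears [ 0.5805 -0.0776  0.058 ] [ 0.4849 -0.0536  0.058 ] [ 0.5327 -0.0656  0.058 ] 0.09854671621220742
near ear tri [ 0.4843 -0.0541  0.0613]
rim [ 0.5311 -0.0657  0.065 ]
xbar [ 0.5393 -0.1525  0.0835] [ 0.4879 -0.1375  0.0871] [ 0.5136 -0.145   0.0853]
tip [0.5644 0.0964 0.2307]
post [0.6158 0.2013 0.2172]
hook x dir [0.44  0.898] 0.11687322671113869 seat [0.5771 0.1224] [0.5775 0.1232]
seat proj scene crop [248.6299  89.5467]
[575.2411 244.8273]
[638.2725 325.5542]
```

```bash
cat >> h.py <<'E'
from scipy.spatial.transform import Rotation as R
C=np.array([.532,-.0655,0]);px=np.array([.243,.970,0]);px/=np.linalg.norm(px);up=np.array([0,0,1.]);py=np.cross(up,px)
def rot(phi,px=px):
    z=np.sin(phi)*px-np.cos(phi)*up;y=np.cross(up,px);return np.c_[np.cross(y,z),y,z]
def finger(th,phi,dn=0,dz=0):
    M=rot(phi);crown=C+px*(-.088*np.cos(th))+up*(.058+.088*np.sin(th))
    return crown+M[:,0]*(.0125+dn)-M[:,2]*(.011+dz),M   # n=-x_tool
def delta(p,M,cur=None):
    s=r.sense() if cur is None else None
    p0,M0=(np.array(s['tcp_pos']),np.array(s['ee_rot'])) if cur is None else cur
    return np.round(R.from_matrix(M0.T@M).as_rotvec(),3),np.round(M0.T@(p-p0),4)
E
python3 - <<'E'
from h import *
p,M=finger(.32,np.radians(45),.02,.05);print(p);print(delta(p,M))
print(delta(p+[0,0,.1],rot(0)))
E
```

```text
[ 0.4956348  -0.21066149  0.1058344 ]
(array([ 0.553, -0.65 ,  1.332]), array([0.5386, 0.6221, 0.136 ]))
(array([ 2.00e-03, -1.00e-03,  1.41e+00]), array([0.5386, 0.6223, 0.036 ]))
```

Call:
drive_tool(
  steps=[0,0,0.12,0,0,-0.008,0.0,0,0,0.12,0,0,-0.008,0.0,0,0,0.12,0,0,-0.008,0.0,0,0,0.12,0,0,-0.008,0.0,0,0,0.12,0,0,-0.008,0.0,0,0,0.12,0,0,-0.008,0.0,0,0,0.12,0,0,-0.008,0.0,0,0,0.12,0,0,-0.008,0.0,0,0,0.12,0,0,0,0.0,0,0,0.12,0,0,0,0.0],
)

```text
time_s: 0.93
tcp_pos: [0.2466, 0.5743, 0.3056]
ee_rot: [[-0.041, -0.999, -0.0], [-0.999, 0.041, 0.0], [-0.0, 0.0, -1.0]]
wrist_force: [-0.5, 0.6, -0.2]
gripper_width: 0.328
gripper_force: 0.0
```

```bash
python3 - <<'E'
from h import *
s=r.sense();print(s['joints'],s['tcp_pos'],s['ee_rot'],s['time_s'],s['gripper_width'])
p,M=finger(.32,np.radians(45),.02,.05);print(p)
q=np.array([p[0],p[1],.28]);print(delta(q,rot(0)),delta(q,M),delta(p,M,(q,rot(0))),delta(p,M,(q,M)))
E
```

```text
[ 8.15680011e+01  2.00759449e+01  6.63618701e+00 -1.20037858e-02
 -7.65495826e+01 -8.39137060e+01] [0.24661265 0.57425039 0.30564529] [[-4.09775291e-02 -9.99160053e-01 -1.74275220e-04]
 [-9.99160047e-01  4.09774915e-02  2.13916590e-04]
 [-2.06595550e-04  1.82894610e-04 -9.99999962e-01]] 0.9333 0.32796258923473703
[ 0.4956348  -0.21066149  0.1058344 ]
(array([0.   , 0.   , 0.204]), array([ 0.7741, -0.281 ,  0.0254])) (array([ 0.08 , -0.782,  0.194]), array([ 0.7741, -0.281 ,  0.0254])) (array([ 0.   , -0.785,  0.   ]), array([0.    , 0.    , 0.1742])) (array([0., 0., 0.]), array([0.1232, 0.    , 0.1232]))
```

Call:
drive_tool(
  steps=[0,0,0,0.0385,-0.014,0,0,0,0,0,0.0385,-0.014,0,0,0,0,0,0.0385,-0.014,0,0,0,0,0,0.0385,-0.014,0,0,0,0,0,0.0385,-0.014,0,0,0,0,0,0.0385,-0.014,0,0,0,0,0,0.0385,-0.014,0,0,0,0,0,0.0385,-0.014,0,0,0,0,0,0.0385,-0.014,0,0,0,0,0,0.0385,-0.014,0,0],
)

```text
time_s: 1.77
tcp_pos: [0.3729, 0.1825, 0.3055]
ee_rot: [[-0.034, -0.999, -0.0], [-0.999, 0.034, 0.0], [-0.0, 0.0, -1.0]]
wrist_force: [1.4, 0.2, 0.1]
gripper_width: 0.007
gripper_force: 0.0
```

Call:
drive_tool(
  steps=[0,0,0,0.0385,-0.014,0,0,0,0,0,0.0385,-0.014,0,0,0,0,0,0.0385,-0.014,0,0,0,0,0,0.0385,-0.014,0,0,0,0,0,0.0385,-0.014,0,0,0,0,0,0.0385,-0.014,0,0,0,0,0,0.0385,-0.014,0,0,0,0,0,0.0385,-0.014,0,0,0,0,0.1,0.0,0,0,0,0,0,0.1,0.0,0,0,0],
)

```text
time_s: 2.6
tcp_pos: [0.4741, -0.1296, 0.3044]
ee_rot: [[-0.243, -0.97, -0.002], [-0.97, 0.243, 0.0], [0.001, 0.002, -1.0]]
wrist_force: [0.3, 0.6, 0.3]
gripper_width: 0.005
gripper_force: 0.0
```

Call:
drive_tool(
  steps=[0,-0.1,0,0,0,0,0,0,-0.1,0,0,0,0,0,0,-0.1,0,0,0,0,0,0,-0.1,0,0,0,0,0,0,-0.1,0,0,0,0,0,0,-0.1,0,0,0,0,0,0,-0.1,0,0,0,0,0,0,-0.085,0,0,0,0,0,0,0,0,0,0,0,0],
)

```text
time_s: 3.35
tcp_pos: [0.4737, -0.1289, 0.303]
ee_rot: [[-0.171, -0.971, 0.165], [-0.683, 0.237, 0.69], [-0.71, 0.006, -0.705]]
wrist_force: [-0.2, -0.0, -0.6]
gripper_width: 0.008
gripper_force: 0.0
```

```bash
python3 - <<'E'
from h import *
s=r.sense();print(s['joints'],s['tcp_pos'],s['time_s'])
p,M=finger(.32,np.radians(45),.02,.05);print(p,delta(p,M))
E
```

```text
[-25.17264268  14.2331301    1.29507383 -44.01571906 -89.04236196
  16.93290644] [ 0.47367213 -0.12892216  0.30297315] 3.35
[ 0.4956348  -0.21066149  0.1058344 ] (array([0.008, 0.004, 0.   ]), array([ 0.192 , -0.0419,  0.0861]))
```

Call:
drive_tool(
  steps=[0.008,0.004,0,0.032,-0.007,0,0,0,0,0,0.032,-0.007,0,0,0,0,0,0.032,-0.007,0,0,0,0,0,0.032,-0.007,0,0,0,0,0,0.032,-0.007,0,0,0,0,0,0.032,-0.007,0,0,0,0,0,0,0,0.029,0,0,0,0,0,0,0.029,0,0,0,0,0,0,0.028,0,0,0,0,0,0,0,0],
)

```text
time_s: 4.18
tcp_pos: [0.4968, -0.2063, 0.1058]
ee_rot: [[-0.169, -0.972, 0.165], [-0.687, 0.236, 0.687], [-0.706, 0.003, -0.708]]
wrist_force: [-2.1, 0.3, -0.5]
gripper_width: 0.008
gripper_force: 0.0
```

```bash
python3 - <<'E'
from h import *
s=r.sense();print(s['joints'],s['tcp_pos'],s['time_s'])
for a in((.02,.05),(.02,0),(0,0)):
  p,M=finger(.32,np.radians(45),*a);print(p,delta(p,M))
cv2.imwrite('pics/a.png',np.vstack([cv2.resize(r.capture('scene')[130:270,270:470],None,fx=3,fy=3)[:300],cv2.resize(r.capture('top')[150:250,280:480],None,fx=3,fy=3)]))
E
```

```text
[-30.91174965  32.64094513  -1.28975304 -43.69142606 -77.31813188
  35.53009577] [ 0.49678449 -0.2063342   0.1057712 ] 4.1833
[ 0.4956348  -0.21066149  0.1058344 ] (array([ 0.007, -0.001,  0.003]), array([ 0.0031,  0.0001, -0.0032]))
[ 0.50422637 -0.17636593  0.07047906] (array([ 0.007, -0.001,  0.003]), array([ 0.0031, -0.0003,  0.0468]))
[ 0.507663   -0.16264771  0.0846212 ] (array([ 0.007, -0.001,  0.003]), array([-0.0169, -0.0003,  0.0468]))
```

View pics/a.png

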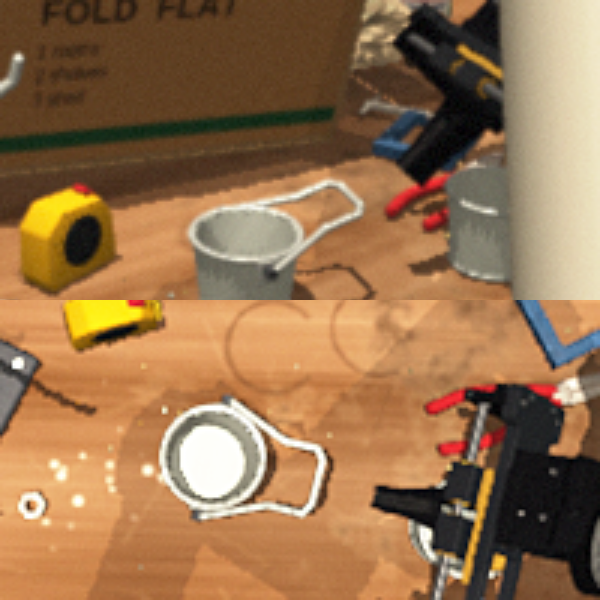

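The finger points at 45° towards the crossbar. In the picture its tip is at (378,497) in the lower half, the crossbar at (322,480), and the pail is untouched.

Call:
drive_tool(
  steps=[0,0,0,0.001,0,0.012,0,0,0,0,0.001,0,0.012,0,0,0,0,0,0,0.012,0,0,0,0,0,0,0.011,0,0,0,0,-0.005,0,0,0,0,0,0,-0.005,0,0,0,0,0,0,-0.004,0,0,0,0,0,0,0,0,0,0],
)

```text
time_s: 4.95
tcp_pos: [0.5089, -0.1705, 0.0859]
ee_rot: [[-0.163, -0.971, 0.173], [-0.692, 0.238, 0.682], [-0.703, -0.008, -0.711]]
wrist_force: [0.3, -0.9, -0.4]
gripper_width: 0.005
gripper_force: 0.0
```

```bash
python3 - <<'E'
from h import *
s=r.sense();print(s['tcp_pos'],s['time_s'],s['wrist_force'])
cur=None
for th in np.arange(.32,1.6,.125):
  f=np.radians(45)*(1.57-th)/1.25
  q=finger(th,f);print(round(th,2),q[0],delta(*q,cur));cur=q
E
```

```text
[ 0.50890452 -0.17051783  0.08585289] 4.95 [ 0.25476586 -0.86170104 -0.36706759]
0.32 [ 0.507663   -0.16264771  0.0846212 ] (array([-0.002, -0.005,  0.01 ]), array([-0.0044,  0.0031,  0.006 ]))
0.44 [ 0.50865227 -0.15869876  0.09612666] (array([-0.   ,  0.079,  0.   ]), array([-0.011 , -0.    , -0.0053]))
0.57 [ 0.50996769 -0.15344791  0.10703949] (array([ 0.   ,  0.079, -0.   ]), array([-0.0112,  0.    , -0.0048]))
0.7 [ 0.51158889 -0.14697646  0.11720173] (array([-0.   ,  0.079, -0.   ]), array([-0.0114, -0.    , -0.0043]))
0.82 [ 0.51349096 -0.13938382  0.12646702] (array([0.   , 0.079, 0.   ]), array([-0.0115,  0.    , -0.0038]))
0.94 [ 0.51564486 -0.13078595  0.13470286] (array([ 0.   ,  0.079, -0.   ]), array([-0.0116, -0.    , -0.0033]))
1.07 [ 0.51801783 -0.1213136   0.14179255] (array([-0.   ,  0.079,  0.   ]), array([-0.0117, -0.    , -0.0028]))
1.2 [ 0.52057392 -0.11111027  0.14763698] (array([0.   , 0.079, 0.   ]), array([-0.0118, -0.    , -0.0023]))
1.32 [ 0.52327454 -0.10033002  0.15215607] (array([-0.   ,  0.079,  0.   ]), array([-0.0119,  0.    , -0.0018]))
1.44 [ 0.52607905 -0.08913506  0.15528998] (array([-0.   ,  0.079, -0.   ]), array([-0.0119, -0.    , -0.0013]))
1.57 [ 0.52894539 -0.07769329  0.15699997] (array([0.   , 0.079, 0.   ]), array([-0.0119,  0.    , -0.0008]))
```

Call:
drive_tool(
  steps=[0,0,0.01,-0.004,0.003,0.007,0,0,0.04,0,-0.0056,0,-0.0026,0,0,0.04,0,-0.0056,0,-0.0026,0,0,0.04,0,-0.0056,0,-0.0024,0,0,0.04,0,-0.0056,0,-0.0024,0,0,0.04,0,-0.0057,0,-0.0022,0,0,0.04,0,-0.0057,0,-0.0022,0,0,0.04,0,-0.0057,0,-0.002,0,0,0.04,0,-0.0057,0,-0.002,0,0,0,0,0,0,0,0],
)

```text
time_s: 5.78
tcp_pos: [0.5138, -0.1365, 0.1255]
ee_rot: [[-0.217, -0.97, 0.109], [-0.869, 0.243, 0.431], [-0.444, -0.002, -0.896]]
wrist_force: [-0.8, 0.1, -0.3]
gripper_width: 0.001
gripper_force: 0.0
```

```bash
python3 - <<'E'
from h import *
s=r.sense();print(s['tcp_pos'],s['time_s'],s['wrist_force'])
for th in (.7,.82,.94):
  f=np.radians(45)*(1.57-th)/1.25
  print(th,delta(*finger(th,f)))
cv2.imwrite('pics/b.png',np.vstack([cv2.resize(r.capture('scene')[130:230,300:440],None,fx=4,fy=3),cv2.resize(r.capture('top')[150:250,300:440],None,fx=4,fy=3)]))
E
```

```text
[ 0.51378226 -0.13648517  0.12551412] 5.7833 [-0.78697248  0.07330215 -0.34377653]
0.7 (array([-0.001, -0.086,  0.001]), array([ 0.0129, -0.0004,  0.0025]))
0.82 (array([-0.001, -0.011,  0.001]), array([ 0.0022, -0.0004, -0.0021]))
0.94 (array([-0.001,  0.064,  0.001]), array([-0.009 , -0.0004, -0.0055]))
```

View pics/b.png

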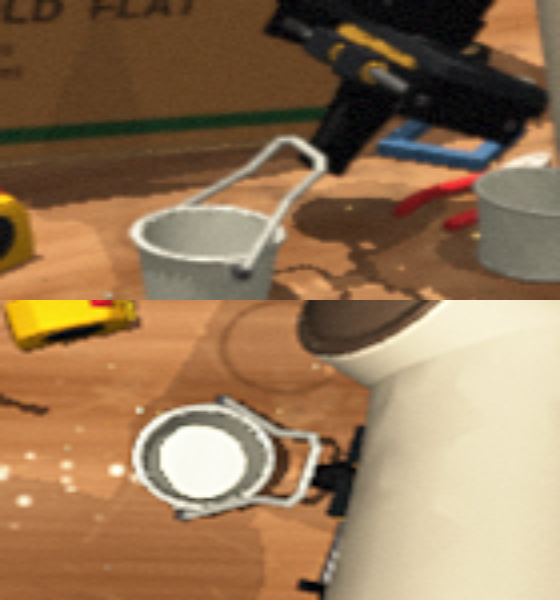

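The handle is being carried up: the crossbar is at (315,150) in the scene half, at roughly 0.8 rad, and the pail still stands upright.

Call:
drive_tool(
  steps=[0,0.04,0,-0.0058,0,-0.0022,0,0,0.04,0,-0.0058,0,-0.0018,0,0,0.04,0,-0.0058,0,-0.0016,0,0,0.04,0,-0.0058,0,-0.0016,0,0,0.04,0,-0.0059,0,-0.0014,0,0,0.04,0,-0.0059,0,-0.0012,0,0,0.04,0,-0.0059,0,-0.001,0,0,0.04,0,-0.0059,0,-0.0008,0,0,0.04,0,-0.0059,0,-0.0006,0,0,0,0,0,0,0,0],
)

```text
time_s: 6.72
tcp_pos: [0.5244, -0.0927, 0.1501]
ee_rot: [[-0.243, -0.97, 0.022], [-0.965, 0.244, 0.098], [-0.1, 0.003, -0.995]]
wrist_force: [-0.3, -0.0, 0.3]
gripper_width: 0.009
gripper_force: 0.0
```

```bash
python3 - <<'E'
from h import *
s=r.sense();print(s['tcp_pos'],s['time_s'],s['wrist_force'])
for th in (1.45,1.57):
  f=np.radians(45)*(1.57-th)/1.25
  print(th,delta(*finger(th,f)))
E
```

```text
[ 0.52438084 -0.09269141  0.15011311] 6.7167 [-0.26017017 -0.00414269  0.28860162]
1.45 (array([ 0.003,  0.025, -0.001]), array([-0.0048, -0.0008, -0.0048]))
1.57 (array([ 0.003,  0.1  , -0.001]), array([-0.0163, -0.0008, -0.0053]))
```

Call:
drive_tool(
  steps=[0,0.03,0,-0.005,0,-0.002,0,0,0.03,0,-0.005,0,-0.002,0,0,0.02,0,-0.004,0,0,0,0,0.02,0,-0.003,0,0,0,0,0,0,0,0,0,0,0,0,0,0,0,0,0,0,0,0,0,0,0,0,0,0,0,0.01,0,0,0,0,0,0,0.02,0,0,0,0,0,0,0.02,0,-0.02,0],
)

```text
time_s: 7.55
tcp_pos: [0.5135, -0.1267, 0.1723]
ee_rot: [[-0.246, -0.969, -0.01], [-0.969, 0.246, 0.003], [-0.0, 0.01, -1.0]]
wrist_force: [0.4, 0.2, -0.5]
gripper_width: 0.003
gripper_force: 0.0
```

Call:
drive_tool(
  steps=[0,0,0,0.01,0,-0.035,1,0,0,0,0.02,0,-0.035,1,0,0,0,0.02,0,-0.035,1,0,0,0,0,0,0,1,0,0,0,0,0,0,1,0,0,0,0,0,0,1],
)

```text
time_s: 8.05
tcp_pos: [0.5034, -0.175, 0.2802]
ee_rot: [[-0.247, -0.969, -0.002], [-0.969, 0.247, 0.003], [-0.002, 0.002, -1.0]]
wrist_force: [0.4, -0.9, -0.0]
gripper_width: 0.375
gripper_force: 0.0
```

```bash
python3 - <<'E'
from h import *
s=r.sense();print(s['tcp_pos'],s['time_s'],s['wrist_force'],s['gripper_width'])
a=r.capture('scene');P=r.camera_params('wrist');w=r.capture('wrist');np.savez('w.npz',K=P['camera_matrix'],E=P['extrinsics'])
cv2.imwrite('pics/ws.png',a);cv2.imwrite('pics/w.png',w)
print(np.round(np.array(P['extrinsics']),3).tolist(),np.round(P['camera_matrix'],1).tolist())
print('crown',proj('scene',C+up*.146),proj('wrist',C+up*.146,P))
cv2.imwrite('pics/c.png',np.vstack([cv2.resize(a[120:250,310:410],None,fx=4,fy=2.3,interpolation=2),cv2.resize(w,(400,250))]) if 0 else np.hstack([cv2.resize(a[150:250,310:390],(400,500),interpolation=2),cv2.resize(w,(400,250))[np.r_[0:250,0:250]]]))
E
```

```text
[ 0.50344471 -0.17501349  0.28017378] 8.05 [ 0.43161088 -0.87028591 -0.02771007] 0.37496422665984414
[[-0.969, 0.246, 0.004, 0.53], [0.238, 0.936, 0.26, 0.002], [0.061, 0.253, -0.966, 0.441], [0.0, 0.0, 0.0, 1.0]] [[281.1, 0.0, 317.3], [0.0, 281.1, 195.0], [0.0, 0.0, 1.0]]
crown [352.31687209 175.39896559] [315.99618073 288.88727459]
```

View pics/c.png

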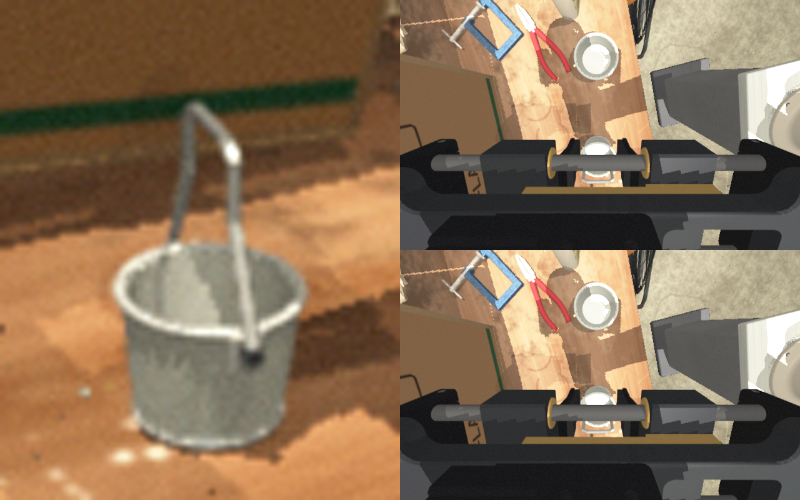

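The handle stands upright. The crossbar midpoint appears at scene pixel (352.3,175.5) against a prediction of (352.3,175.4) for exactly upright, and the near ear at (360,220.6) shows the pail has not moved.

```bash
python3 - <<'E'
from h import *
print(delta(C+up*.131,rot(0)))
E
```

```text
(array([ 0.004,  0.001, -0.003]), array([-0.1124, -0.0016,  0.1483]))
```

Call:
drive_tool(
  steps=[0.004,0,-0.003,-0.028,0,0,1,0,0,0,-0.028,0,0,1,0,0,0,-0.028,0,0,1,0,0,0,-0.028,-0.002,0,1,0,0,0,0,0,0,1,0,0,0,0,0,0,1,0,0,0,0,0,0,1],
)

```text
time_s: 8.73
tcp_pos: [0.533, -0.0661, 0.2797]
ee_rot: [[-0.241, -0.97, 0.0], [-0.97, 0.241, -0.0], [-0.0, -0.0, -1.0]]
wrist_force: [-0.9, -0.6, -0.1]
gripper_width: 0.966
gripper_force: 0.0
```

```bash
python3 - <<'E'
from h import *
print(delta(C+up*.131,rot(0)),r.sense()['gripper_width'])
E
```

```text
(array([-0.   ,  0.   ,  0.002]), array([-0.0003,  0.0012,  0.1487])) 0.9664591189286507
```

Call:
drive_tool(
  steps=[0,0,0,0,0.001,0.03,1,0,0,0,0,0,0.03,1,0,0,0,0,0,0.025,1,0,0,0,0,0,0.025,1,0,0,0,0,0,0.02,1,0,0,0,0,0,0.018,1,0,0,0,0,0,0,1,0,0,0,0,0,0,1],
)

```text
time_s: 9.4
tcp_pos: [0.5322, -0.067, 0.1321]
ee_rot: [[-0.243, -0.97, 0.0], [-0.97, 0.243, -0.0], [0.0, -0.0, -1.0]]
wrist_force: [-0.3, -0.2, 0.1]
gripper_width: 1.0
gripper_force: 0.0
```

Call:
drive_tool(
  steps=[0,0,0,0,0,0,0.75,0,0,0,0,0,0,0.75,0,0,0,0,0,0,0.7,0,0,0,0,0,0,0.65,0,0,0,0,0,0,0.6,0,0,0,0,0,0,0.6,0,0,0,0,0,0,0.55,0,0,0,0,0,0,0.55],
)

```text
time_s: 10.07
tcp_pos: [0.5329, -0.066, 0.1334]
ee_rot: [[-0.242, -0.97, 0.003], [-0.97, 0.242, 0.0], [-0.001, -0.003, -1.0]]
wrist_force: [-2.7, 0.2, 4.4]
gripper_width: 0.673
gripper_force: 30.0
```

Call:
drive_tool(
  steps=[0,0,0,0,0,-0.002,0.4,0,0,0,0,0,-0.004,0.4,0,0,0,0,0,-0.008,0.4,0,0,0,0,0,-0.012,0.4,0,0,0,0,0,-0.015,0.4,0,0,0,0,0,-0.015,0.4,0,0,0,0,0,-0.015,0.4,0,0,0,0,0,-0.015,0.4,0,0,0,0,0,-0.012,0.4,0,0,0,0,0,-0.008,0.4],
)

```text
time_s: 10.9
tcp_pos: [0.533, -0.066, 0.2405]
ee_rot: [[-0.242, -0.97, 0.005], [-0.97, 0.242, 0.001], [-0.002, -0.005, -1.0]]
wrist_force: [0.8, 1.1, -2.8]
gripper_width: 0.677
gripper_force: 30.0
```

```bash
cat >> h.py <<'E'
hx=np.array([.44,.898,0]);hx/=np.linalg.norm(hx);Seat=np.array([.5773,.1228,.204])
E
python3 - <<'E'
from h import *
s=r.sense();print(s['wrist_force'],s['gripper_width'],s['tcp_pos'])
p=Seat-hx*.11;p[2]=.242;print(delta(p,rot(0,hx)))
cv2.imwrite('pics/d.png',cv2.resize(r.capture('scene')[80:260,200:420],None,fx=3,fy=3))
E
```

```text
[ 0.75024614  1.12033511 -2.80635358] 0.6767741565100096 [ 0.533023   -0.06602381  0.2405025 ]
(array([-0.004,  0.002,  0.211]), array([-0.0864,  0.0258, -0.0015]))
```

View pics/d.png

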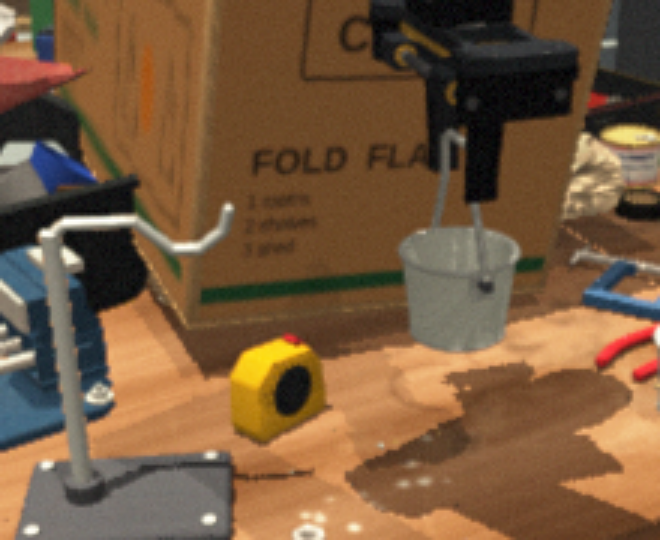

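The pail hangs level from the gripper, its rim at about (460,240), with the hook at the left (tip at (228,208)).

Call:
drive_tool(
  steps=[-0.002,0,0.01,-0.004,0.001,-0.001,0.4,-0.002,0,0.02,-0.007,0.002,-0.001,0.4,0,0,0.025,-0.01,0.003,0,0.4,0,0,0.025,-0.01,0.003,0,0.4,0,0,0.025,-0.01,0.003,0,0.4,0,0,0.025,-0.01,0.003,0,0.4,0,0,0.025,-0.01,0.003,0,0.4,0,0,0.025,-0.01,0.003,0,0.4,0,0,0.02,-0.007,0.002,0,0.4,0,0,0.01,-0.004,0.001,0,0.4],
)

```text
time_s: 11.78
tcp_pos: [0.5367, 0.0201, 0.2397]
ee_rot: [[-0.44, -0.898, -0.003], [-0.898, 0.44, 0.001], [0.0, 0.004, -1.0]]
wrist_force: [-0.2, -0.3, -2.2]
gripper_width: 0.673
gripper_force: 30.0
```

```bash
python3 - <<'E'
from h import *
s=r.sense();print(s['wrist_force'],s['gripper_width'],s['tcp_pos'])
p=Seat.copy();p[2]=.242;print(delta(p,rot(0,hx)))
a=r.capture('scene');t=r.capture('top')
q=np.array(s['tcp_pos'])+up*.0135
for n in('scene','top'):
  print(n,'seat',proj(n,Seat),'tip',proj(n,Seat-hx*.029+up*.026),'crown',proj(n,q),'ends',proj(n,q+np.cross(up,hx)*.027),proj(n,q-np.cross(up,hx)*.027))
cv2.imwrite('pics/e.png',np.hstack([cv2.resize(a[100:220,210:340],(520,480)),cv2.resize(t[120:240,240:310],(280,480))]))
E
```

```text
[-0.23021642 -0.32423293 -2.21385804] 0.6732283335834849 [0.53668263 0.02008704 0.23968576]
(array([ 0.004, -0.   ,  0.   ]), array([-0.1101,  0.0087, -0.0023]))
scene seat [261.5802506  162.02475309] tip [275.51747704 148.96650789] crown [316.36914014 134.4129609 ] ends [317.54961545 138.95897988] [315.25637092 130.12767856]
top seat [266.55902299 174.02118357] tip [277.13974012 178.67836478] crown [314.12669146 192.17061527] ends [307.70221   204.3375082] [320.51944719 180.06380555]
```

View pics/e.png

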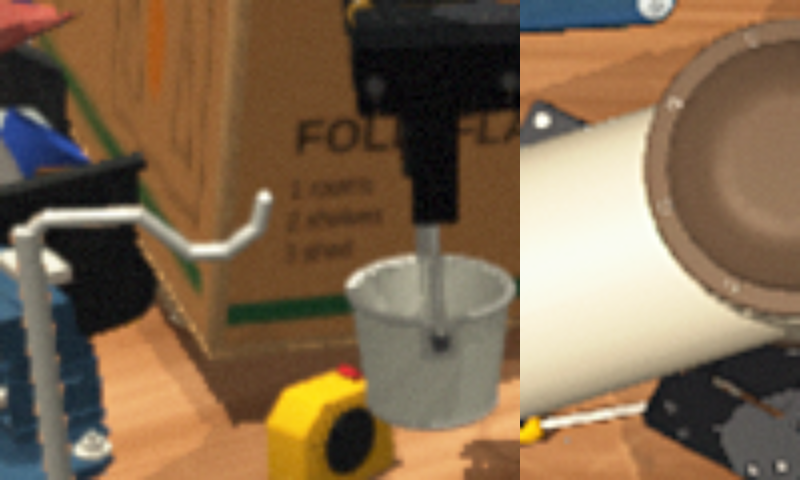

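The pail is upright beside the hook. Hook tip is at (265,195) and the dip at (210,250) in the left crop, with the fingers edge-on at (435,200). Shift sideways, then go in along the hook.

Call:
drive_tool(
  steps=[0.002,0,0,0,0.003,-0.001,0.4,0.002,0,0,-0.003,0.004,-0.001,0.4,0,0,0,-0.008,0.002,-0.001,0.4,0,0,0,-0.013,0,0,0.4,0,0,0,-0.015,0,0,0.4,0,0,0,-0.015,0,0,0.4,0,0,0,-0.015,0,0,0.4,0,0,0,-0.014,0,0,0.4,0,0,0,-0.01,0,0,0.4,0,0,0,-0.006,0,0,0.4],
)

```text
time_s: 12.72
tcp_pos: [0.5734, 0.1138, 0.2435]
ee_rot: [[-0.438, -0.899, 0.002], [-0.899, 0.438, -0.0], [-0.001, -0.002, -1.0]]
wrist_force: [0.4, 0.8, -2.5]
gripper_width: 0.677
gripper_force: 30.0
```

```bash
python3 - <<'E'
from h import *
s=r.sense();print(s['wrist_force'],s['gripper_width'],s['tcp_pos'])
p=Seat.copy();p[2]=.242;print(delta(p,rot(0,hx)))
E
```

```text
[ 0.40417908  0.77176883 -2.48258121] 0.6774315218692714 [0.57339324 0.11381897 0.24353239]
(array([-0.002,  0.001,  0.002]), array([-0.0098,  0.0004,  0.0015]))
```

Call:
drive_tool(
  steps=[0,0,0,-0.006,0,0,0.4,0,0,0,-0.004,0,0,0.4,0,0,0,0,0,0.008,0.4,0,0,0,0,0,0.008,0.4,0,0,0,0,0,0.006,0.4,0,0,0,0,0,0.003,0.4,0,0,0,0,0,0,0.4],
)

```text
time_s: 13.3
tcp_pos: [0.5762, 0.1203, 0.2176]
ee_rot: [[-0.44, -0.898, -0.0], [-0.898, 0.44, -0.001], [0.001, -0.001, -1.0]]
wrist_force: [0.4, 0.1, -2.5]
gripper_width: 0.675
gripper_force: 30.0
```

```bash
python3 - <<'E'
from h import *
s=r.sense();print(s['wrist_force'],s['gripper_width'],s['tcp_pos'])
p=Seat.copy();p[2]=.1935;print(delta(p,rot(0,hx)))
a=r.capture('scene')
print('crown',(proj('scene',np.array(s['tcp_pos'])+up*.0135)-[220,110])*5)
cv2.imwrite('pics/f.png',cv2.resize(a[110:220,210:330],(600,550)))
E
```

```text
[ 0.42903321  0.11005336 -2.48005749] 0.6747990658003562 [0.57624491 0.12031018 0.21761738]
(array([-0.001, -0.001,  0.   ]), array([-0.0027,  0.0002,  0.0241]))
crown [209.54313791 195.00990003]
```

View pics/f.png

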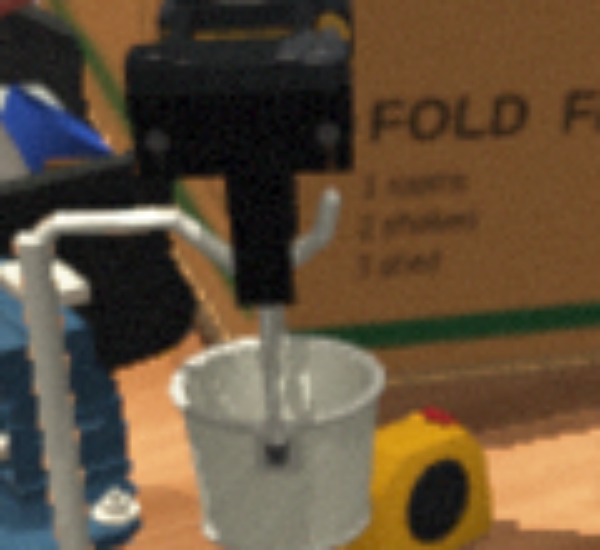

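The hook bar passes between the legs, its dip behind the finger at about (262,250), the tip at (330,195) and the post-side rise at (200,230). The crossbar is over the dip. Lower in small steps.

Call:
drive_tool(
  steps=[0,0,0,-0.002,0,0.005,0.4,0,0,0,-0.001,0,0.005,0.4,0,0,0,0,0,0.004,0.4,0,0,0,0,0,0.003,0.4,0,0,0,0,0,0.002,0.4,0,0,0,0,0,0,0.4,0,0,0,0,0,0,0.4],
)

```text
time_s: 13.93
tcp_pos: [0.5785, 0.1237, 0.2]
ee_rot: [[-0.439, -0.898, 0.002], [-0.898, 0.439, -0.001], [-0.001, -0.002, -1.0]]
wrist_force: [-0.1, -0.2, -2.0]
gripper_width: 0.677
gripper_force: 30.0
```

Call:
drive_tool(
  steps=[0,0,0,0,0,0.001,0.4,0,0,0,0,0,0.001,0.4,0,0,0,0,0,0,0.4],
)

```text
time_s: 14.18
tcp_pos: [0.5784, 0.1237, 0.1979]
ee_rot: [[-0.439, -0.898, 0.002], [-0.898, 0.439, -0.0], [-0.001, -0.002, -1.0]]
wrist_force: [-0.0, -0.2, -2.1]
gripper_width: 0.679
gripper_force: 30.0
```

Call:
drive_tool(
  steps=[0,0,0,0,0,0.001,0.4,0,0,0,0,0,0.001,0.4,0,0,0,0,0,0,0.4,0,0,0,0,0,0,0.4],
)

```text
time_s: 14.52
tcp_pos: [0.5784, 0.1236, 0.1959]
ee_rot: [[-0.439, -0.898, 0.002], [-0.898, 0.439, -0.0], [-0.001, -0.002, -1.0]]
wrist_force: [0.4, 0.1, -3.0]
gripper_width: 0.676
gripper_force: 30.0
```

Call:
drive_tool(
  steps=[0,0,0,0,0,0.001,0.4,0,0,0,0,0,0.001,0.4,0,0,0,0,0,0,0.4],
)

```text
time_s: 14.77
tcp_pos: [0.5786, 0.1237, 0.1941]
ee_rot: [[-0.439, -0.898, 0.003], [-0.898, 0.439, -0.0], [-0.001, -0.003, -1.0]]
wrist_force: [0.4, -0.6, -2.8]
gripper_width: 0.673
gripper_force: 30.0
```

Call:
drive_tool(
  steps=[0,0,0,0,0,0.001,0.4,0,0,0,0,0,0,0.4,0,0,0,0,0,0,0.4],
)

```text
time_s: 15.02
tcp_pos: [0.5787, 0.1237, 0.1938]
ee_rot: [[-0.439, -0.898, 0.004], [-0.898, 0.439, -0.0], [-0.001, -0.003, -1.0]]
wrist_force: [-0.7, 0.2, 1.7]
gripper_width: 0.677
gripper_force: 30.0
```

Call:
drive_tool(
  steps=[0,0,0,0,0,0.001,0.4,0,0,0,0,0,0,0.4,0,0,0,0,0,0,0.4],
)

```text
time_s: 15.27
tcp_pos: [0.5788, 0.1238, 0.1936]
ee_rot: [[-0.439, -0.899, 0.004], [-0.899, 0.439, -0.0], [-0.002, -0.004, -1.0]]
wrist_force: [-2.5, 1.1, 6.3]
gripper_width: 0.676
gripper_force: 30.0
```

Contact came at the expected height. Back off 1 mm and open gently.

Call:
drive_tool(
  steps=[0,0,0,0,0,-0.001,0.4,0,0,0,0,0,0,0.7,0,0,0,0,0,0,0.75,0,0,0,0,0,0,0.8,0,0,0,0,0,0,0.9,0,0,0,0,0,0,1,0,0,0,0,0,0,1,0,0,0,0,0,0,1,0,0,0,0,0,0,1,0,0,0,0,0,0,1],
)

```text
time_s: 16.1
tcp_pos: [0.5785, 0.1237, 0.193]
ee_rot: [[-0.439, -0.898, 0.003], [-0.898, 0.439, -0.0], [-0.001, -0.002, -1.0]]
wrist_force: [-0.5, -0.1, 0.5]
gripper_width: 0.993
gripper_force: 0.0
```

Call:
drive_tool(
  steps=[0,0,0,0,0,-0.005,1,0,0,0,0,0,-0.01,1,0,0,0,0,0,-0.015,1,0,0,0,0,0,-0.02,1,0,0,0,0,0,-0.02,1,0,0,0,0,0,-0.02,1,0,0,0,0,0,-0.02,1,0,0,0,0,0,-0.02,1,0,0,0,0,0,0,1,0,0,0,0,0,0,1],
)

```text
time_s: 16.93
tcp_pos: [0.5785, 0.1239, 0.3253]
ee_rot: [[-0.439, -0.898, 0.006], [-0.898, 0.439, 0.002], [-0.004, -0.005, -1.0]]
wrist_force: [-0.6, -0.1, -0.0]
gripper_width: 1.0
gripper_force: 0.0
```

```bash
python3 - <<'E'
from h import *
a=r.capture('scene')
cv2.imwrite('pics/g.png',cv2.resize(a[110:260,210:350],(560,600)))
print((proj('scene',Seat+up*.003)-[210,110])*4)
E
```

```text
[205.85303643 202.45158236]
```

View pics/g.png

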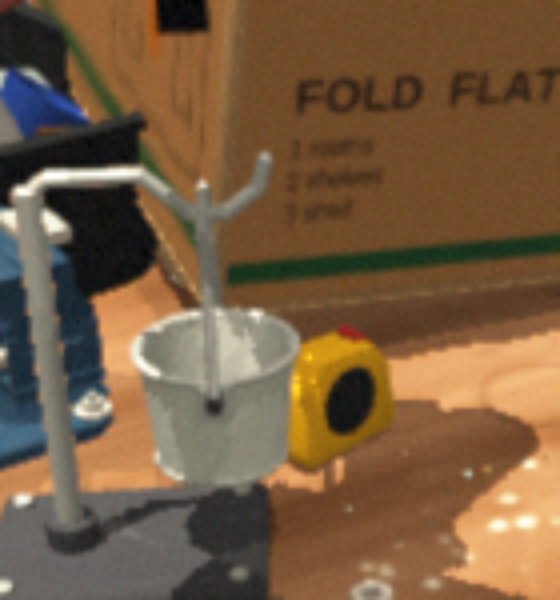

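The pail hangs level in the dip (crossbar at (204,190-215), rim at (215,350)), and the gripper is well above it. Let it settle and check for motion.

Call:
drive_tool(
  steps=[0,0,0,0,0,0,1,0,0,0,0,0,0,1,0,0,0,0,0,0,1,0,0,0,0,0,0,1,0,0,0,0,0,0,1,0,0,0,0,0,0,1,0,0,0,0,0,0,1,0,0,0,0,0,0,1,0,0,0,0,0,0,1,0,0,0,0,0,0,1],
)

```text
time_s: 17.82
tcp_pos: [0.5781, 0.1238, 0.3231]
ee_rot: [[-0.439, -0.898, 0.003], [-0.898, 0.439, -0.0], [-0.001, -0.002, -1.0]]
wrist_force: [0.1, -0.2, 0.1]
gripper_width: 1.001
gripper_force: 0.0
```

Call:
drive_tool(
  steps=[0,0,0,0,0,0,1,0,0,0,0,0,0,1,0,0,0,0,0,0,1,0,0,0,0,0,0,1,0,0,0,0,0,0,1,0,0,0,0,0,0,1,0,0,0,0,0,0,1,0,0,0,0,0,0,1,0,0,0,0,0,0,1,0,0,0,0,0,0,1],
)

```text
time_s: 18.65
tcp_pos: [0.5781, 0.1237, 0.323]
ee_rot: [[-0.439, -0.898, 0.003], [-0.898, 0.439, -0.0], [-0.001, -0.002, -1.0]]
wrist_force: [1.3, -0.2, 0.4]
gripper_width: 0.999
gripper_force: 0.0
```

```bash
python3 - <<'E'
from h import *
f=[cv2.cvtColor(r.capture('scene')[180:235,235:290],6).astype(np.float32) for _ in range(12)]
for g in f[1:]:print(np.round(cv2.phaseCorrelate(f[0],g)[0],2))
E
```

```text
[-0.01  0.02]
[0.03 0.04]
[0.04 0.02]
[0.04 0.01]
[0.04 0.04]
[ 0.06 -0.02]
[0.02 0.02]
[-0.01  0.02]
[-0.01  0.04]
[0.07 0.  ]
[0.03 0.03]
```

Still.

```bash
python3 -c "
from station import r
print(r.finish_job())"
```

```text
the job is handed in; nothing more can be done
None
```

I swung the handle upright with the pail still on the table, hung the pail in the dip of the hook, let go, and handed the job in at about 19 s; at the last check it hung level, still and clear of the table (the hand-in returned no verdict).

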